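# Seat the run-out gauge on its three-ball base

## Robot

A 6-joint arm with a two-finger parallel gripper is mounted at the origin on the work surface; the furniture and walls round the work are solid. World frame = base frame: x ahead of the robot, y to its left, z up, the work surface at z = 0. Lengths are in m, angles in rad, forces in N, time in s.
With the tool pointing down it reaches from about 0.4 to 0.825 m from the base axis. Payload 7 kg.
Tool frame: the origin (TCP) lies on the centre line of the jaws, within the pads' length; the fingertips stand tip_reach ahead of it and the grasp point (between the pads) is the TCP (tip_reach is the distance from the TCP to the fingertips, in m); z points along the fingers, y is the line along which they close (so a half turn about z gives the same grasp; the last joint's range is limited). The gripper opens to 88 mm and grips with 3 to 60 N. Pads are 19 mm wide; open, the fingers measure 130 mm over their backs; the gripper's body (78 mm by 193 mm) begins 47 mm behind the grasp point.
Start: joints at [1.59, 0.359, 0.012, 0, -1.224, -0.288], TCP at [0.179, 0.651, 0.246] pointing down, gripper open.
Joint ranges: [-3.07, 3.07], [-1.43, 2.12], [-1.02, 1.25], [-3.03, 1.67], [-3.05, -0], [-3.03, 3.03]. Speed limits (rad/s): [2.39, 2.39, 3.01, 3.14, 3.14, 3.14].

## Interface

Orientations are given as [roll, pitch, yaw] about the fixed x, y, z axes, in that order (R = Rz(yaw) Ry(pitch) Rx(roll)).
In Python, from station import get_state, grab_frame, calibration, job_done, find_in, mark_of, tip_reach gives the robot as it stands.
- The arm moves only by the shell command python3 -m handwheel 'ROWS' [OPENING] [FORCE]. ROWS is JSON, a list of rows, each an object with "delta_pos": the shift along the world's x, y, z in units of 30 mm (1.0 is 30 mm), a list of three; "dr": the turn, a rotation vector about the world's x, y, z in degrees, a list of three. In form: [{"delta_pos": [tx, ty, tz], "dr": [rx, ry, rz]}, ...]. A call has 1 to 10 rows; each row shifts and turns the commanded pose from where the row before left it; what a row does not reach is not made up. A row lasts 1/10 s, in which the tool goes at most 50 mm and 8.59 degrees, less where a joint would pass 70% of its speed; a pose out of reach is approached as far as the arm can. A call is refused whole if a number of a shift passes 1 or a number of a turn 8.59, either way. A call with a gripper value outside its range is refused whole. OPENING is the closure, from -1 (fully open) to 1 (shut), set as the call begins (- or left out, the last holds). The fingers move at their own pace and stop on an object; FORCE is the grip in N (left out, the last holds). Time passes only in rows, so rows that do not move let the fingers close. It gives the time, the measured TCP pose, the force, the opening and the grip force at its end, in the units of the state.
- get_state(): the state, without advancing time (a new reading comes with each control period).
- grab_frame(name): name is "scene" or "top" or "wrist"; returns the picture (384x512x3 uint8, red, green, blue); there is no depth.
- calibration(name): a dict with "fx", "fy", "cx", "cy" (pixels), "extrinsics" (4x4, takes a point from world to camera coordinates). Camera axes: x right, y down, z forward; pixel columns grow to the right and rows downward; lengths in m; the calibration is good to about 2 mm. A picture is of the moment at which its call begins: read the wrist's pose just before it. calibration takes no time and is no camera call; for the wrist camera it gives the pose at the moment of the call.
- job_done(): hands the job in; it is judged then, once.
Trained networks look in the newest picture that a camera, given by its name, has taken for a name from the list of things; names that differ only in an ending like _2 or _b are one class to them, and where a whole thing is asked for, a point or a joint stands for the part that bears it (a point fixed in the world has none). Each returns a list of dicts, best first, with "conf" (0 to 1); they miss things now and then, are a little off and sometimes report something else, mostly with a low value. They report only what shows in the picture. A call takes as long as a camera call.
- find_in(camera, query): "location" ([column, row] in pixels, amid what is visible of it).
- mark_of(camera, query): "location" ([column, row] in pixels: a listed point, or the origin of a listed thing).
The state is a dict: "t": time; "q": joint angles; "qd": joint speeds; "joint_efforts": joint torques, N m; "eef_pos": TCP position; "ee_rot": TCP orientation; "force": force on the tool from outside, world axes, zero at the start; "moment": the same for the moment, N m; "width": finger opening in m; "gripper_force": force on a finger pad.
Only numpy, scipy, OpenCV 4.12 (cv2) and the standard library are available. Lean on these libraries where they do the work, as an engineer would, in place of code of your own. Each camera call takes 0.05 s, during which the arm holds its last target. There are 200 camera calls.

## Task

Put the rim run-out gauge back on its three-ball base beside the wheel, its stem to the front of the base, which faces the wheel. Keep hold of it as you lower it onto the base's two spring rollers, without dropping it, and press it down until the rollers snap over the edges of its plate and it sits fully home and level on all three balls; then let go. Leave the oil bottle where it stands.

Things in the scene. Friction and masses are not known exactly. Their poses are not given: they have to be found in the camera images.
- gauge_post (a point): Grip point of the loose gauge (0.48 kg, varies by 15 %): on the axis of its dark steel post, 22 mm along x by 18 mm along y, 17 mm below the post's top and 98 mm above the underside of the gauge's feet. Axes: x from stem to back, y across, z up. The post's two y sides are free for the fingers; dial (x = -60 to -20 mm, top 11 mm below this point) in front, thumbscrew (20 mm below) behind.
- gauge_feet (a point): Centre of the underside of the gauge, straight below the post. Its aluminium plate, 106 x 82 x 12 mm with round long edges (radius 6 mm, along x), lies 15 mm up on three steel vee blocks, the feet: two at the stem's end (x = -34, y = +-22 mm, grooves slanting to the middle), one behind (x = +34, y = 0, groove along x). Grooves: 90 degrees, open below, 24 mm wide, 12 mm deep.
- gauge_stem (a point): Tip of the horizontal stem of the gauge's 40 mm dial (dial lies face up), 70 mm in front (-x) of the post's axis, 77 mm above the underside of the feet.
- gauge_base: The fixed aluminium base, 112 x 80 x 16 mm, on the table; origin at the centre of its underside, -x to its front (facing the wheel), y across, z up. On it stand three polished 20 mm steel balls, centres 18 mm up: two in front (x = -34, y = +-22 mm), one behind (x = +34, y = 0). So the gauge fits one way only: its x axis along the base's, stem to the front.
- gauge_home (a point): Point on the base's z axis, 118.1 mm above its underside, where gauge_post lies when the gauge is home (feet 20.1 mm above the underside). Axes as the base's, and the gauge's when home. The balls guide the plate in from up to 4 mm off if nothing holds it sideways.
- catch_left (a joint): Spring arm with a free-turning steel roller (12 mm thick, 40 mm long, along x) at the base's +y side, roller 44 mm from the base's axis, 47 mm up; radians outward, 0 empty, about 0.04 with the gauge home. The plate meets the rollers 14 mm above home; both together need about 12 N downwards, the weight included, to spread; from 6 mm above home they pull it down. Let go too high, it stays up on them.
- catch_right (a joint): The same spring arm and roller at the base's -y side.
- oil_bottle_mid (a point): Bystander: middle of a cream oil bottle with a long red spout, 45 mm wide, 165 mm high, at the far end of the table.

How it is judged:
By the outcome, as a careful person would: the job done as asked, in the order asked, and still so for the second after the job is handed in, with the robot touching nothing.
It also fails if it takes over 32 s, if anything falls off the work surface, if the arm or the gripper's body presses on something with over 40 N, if the wrist force passes 120 N, or if a joint passes its speed limit or range.

## Working session

There is one attempt and no reset: what is moved stays moved. The work goes in short steps, Python scripts to look and compute and a shell command to move; the robot and the scene stay as the last step left them, time stands still between calls to the robot, and variables do not carry over. Pictures are saved under pics/ and viewed, at most 10 in all, crops included, and the job is handed in when it is done.

```bash
mkdir -p pics; cat > h.py <<'E'
import numpy as np, cv2
from station import *
def tri(obs):
    A=[];b=[]
    for c,(u,v) in obs:
        E=np.array(c["extrinsics"]);R=E[:3,:3];t=E[:3,3]
        x=(u-c["cx"])/c["fx"];y=(v-c["cy"])/c["fy"]
        A+=[R[0]-x*R[2],R[1]-y*R[2]];b+=[x*t[2]-t[0],y*t[2]-t[1]]
    p,*_=np.linalg.lstsq(np.array(A),np.array(b),rcond=None)
    return p,np.linalg.norm(np.array(A)@p-b)
def atz(c,uv,z):
    E=np.array(c["extrinsics"]);R=E[:3,:3];t=E[:3,3];o=-R.T@t
    d=R.T@np.array([(uv[0]-c["cx"])/c["fx"],(uv[1]-c["cy"])/c["fy"],1]);return o+d*(z-o[2])/d[2]
def snap(n,f=None):
    c=calibration(n);im=grab_frame(n)
    if f: cv2.imwrite("pics/"+f,im[:,:,::-1])
    return c,im
E
python3 - <<'E'
from h import *
s=get_state();print(s["t"],s["eef_pos"],s["ee_rot"],s["force"],tip_reach,s["width"])
ims=[]
O={}
for n in ("scene","top","wrist"):
    c,im=snap(n);ims.append(im)
    for q in ("gauge_post","gauge_feet","gauge_stem","gauge_base","gauge_home","catch_left","catch_right","oil_bottle_mid"):
        m=mark_of(n,q)[:2];print(n,q,[(np.round(d["location"]).tolist(),round(d["conf"],2)) for d in m])
        if m and m[0]["conf"]>.4:O.setdefault(q,[]).append((c,m[0]["location"]))
for q in O:
    if len(O[q])>1:print(q,tri(O[q]))
cv2.imwrite("pics/a.png",cv2.resize(np.hstack(ims[:2]),(800,300))[:,:,::-1])
cv2.imwrite("pics/b.png",ims[2][:,:,::-1])
print(get_state()["t"])
E
```

```text
0.0 [0.17914065 0.65030656 0.24462796] [ 3.13993442e+00 -1.41969988e-04 -2.68872856e-01] [-0.23408682 -0.05505784 -0.0462521 ] 0.019 0.08763565808049831
scene gauge_post [([163.0, 212.0], 0.61)]
scene gauge_feet [([170.0, 251.0], 0.66)]
scene gauge_stem [([158.0, 236.0], 0.79), ([168.0, 250.0], 0.39)]
scene gauge_base [([247.0, 243.0], 0.67)]
scene gauge_home []Traceback (most recent call last):
  File "<stdin>", line 8, in <module>
ValueError: it knows: gauge_base, gauge_feet, gauge_home, gauge_post, gauge_stem, oil_bottle_mid
```

```bash
python3 - <<'E'
from h import *
ims=[]
O={}
for n in ("scene","top","wrist"):
    c,im=snap(n);ims.append(im)
    for q in ("gauge_post","gauge_feet","gauge_stem","gauge_base","gauge_home","oil_bottle_mid"):
        m=mark_of(n,q)[:2];print(n,q,[(np.round(d["location"]).tolist(),round(d["conf"],2)) for d in m])
        if m and m[0]["conf"]>.4:O.setdefault(q,[]).append((c,m[0]["location"]))
for q in O:
    if len(O[q])>1:print(q,tri(O[q]))
cv2.imwrite("pics/a.png",cv2.resize(np.hstack(ims[:2]),(800,300))[:,:,::-1])
cv2.imwrite("pics/b.png",ims[2][:,:,::-1])
print(get_state()["t"])
E
```

```text
scene gauge_post [([163.0, 209.0], 0.77)]
scene gauge_feet [([169.0, 252.0], 0.86)]
scene gauge_stem [([154.0, 233.0], 0.65)]
scene gauge_base [([246.0, 242.0], 0.84)]
scene gauge_home []
scene oil_bottle_mid [([367.0, 201.0], 0.8), ([166.0, 252.0], 0.36)]
top gauge_post [([232.0, 278.0], 0.78)]
top gauge_feet [([232.0, 271.0], 0.86)]
top gauge_stem [([255.0, 292.0], 0.86)]
top gauge_base [([247.0, 209.0], 0.56)]
top gauge_home [([242.0, 201.0], 0.75)]
top oil_bottle_mid [([282.0, 98.0], 0.69)]
wrist gauge_post []
wrist gauge_feet []
wrist gauge_stem []
wrist gauge_base []
wrist gauge_home []
wrist oil_bottle_mid []
gauge_post (array([0.37105547, 0.2719013 , 0.10675459]), np.float64(0.001447206296743659))
gauge_feet (array([0.37594832, 0.27680876, 0.00387511]), np.float64(0.0009677249090154539))
gauge_stem (array([0.33602714, 0.22081669, 0.0840642 ]), np.float64(0.0001512060417494825))
gauge_base (array([0.53343986, 0.23764   , 0.00810385]), np.float64(0.0047578644501988605))
oil_bottle_mid (array([0.78896882, 0.15093616, 0.08749581]), np.float64(0.0011609961857623082))
1.35
```

View pics/a.png

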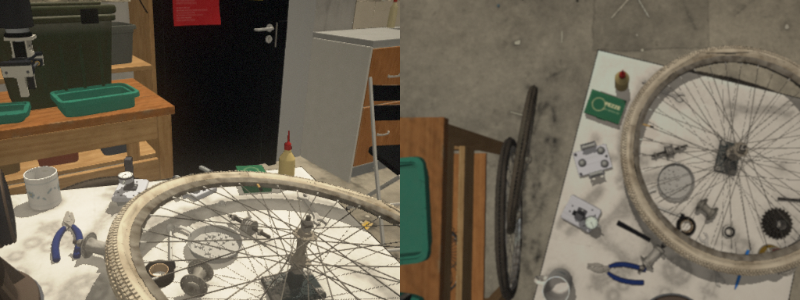

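View pics/b.png

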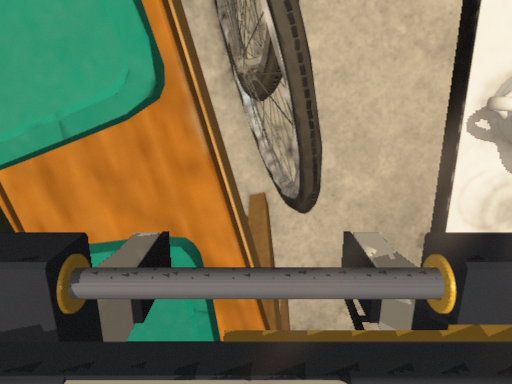

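```bash
python3 - <<'E'
from h import *
c,im=snap("top")
cv2.imwrite("pics/c.png",cv2.resize(im[170:310,180:340],None,fx=5,fy=4.28*5/4.28,interpolation=cv2.INTER_CUBIC)[:600,:,::-1])
cv2.imwrite("pics/c.png",cv2.resize(im[175:295,185:345],(800,600),interpolation=cv2.INTER_CUBIC)[:,:,::-1])
w=calibration("wrist");E=np.array(w["extrinsics"]);print(-E[:3,:3].T@E[:3,3],E[2,:3],E[0,:3],w["fx"],get_state()["eef_pos"])
E=np.array(c["extrinsics"]);print(-E[:3,:3].T@E[:3,3],E[:3,:3].round(2),c["fx"])
E
```

```text
[0.25068745 0.62992167 0.38354802] [-0.2669043   0.07372387 -0.960899  ] [-2.66198929e-01 -9.63918114e-01 -1.47110330e-05] 338.3582053840159 [0.17926566 0.65071239 0.24554139]
[0.49336689 0.21176831 1.07557413] [[-0.01 -1.   -0.01]
 [-1.    0.01 -0.08]
 [ 0.08  0.01 -1.  ]] 424.9071047653022
```

View pics/c.png

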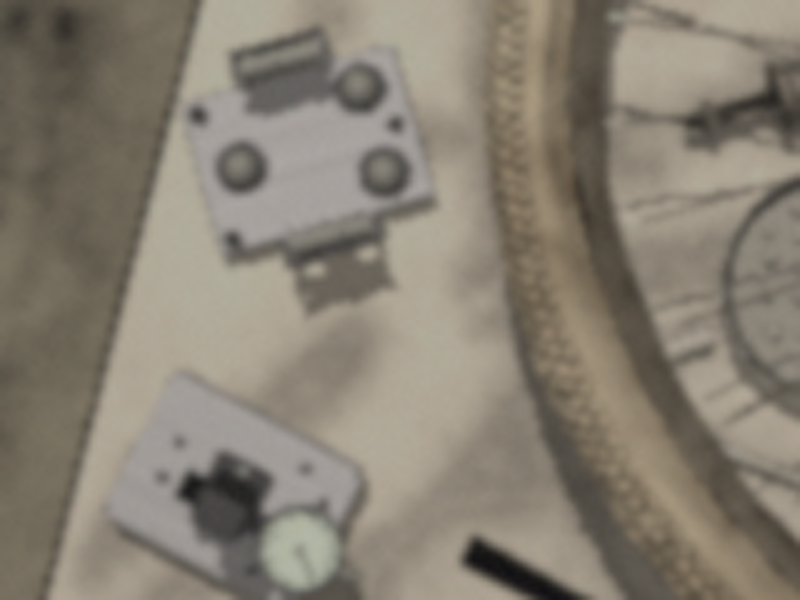

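```bash
python3 -m handwheel '[{"delta_pos":[0,0,1],"dr":[0,0,0]},{"delta_pos":[0,-0.6,1],"dr":[0,0,7]},{"delta_pos":[0.6,-1,0.6],"dr":[0,0,7]},{"delta_pos":[0.6,-1,0],"dr":[0,0,7]},{"delta_pos":[0.6,-1,0],"dr":[0,0,7]},{"delta_pos":[0.6,-1,0],"dr":[0,0,7]},{"delta_pos":[0.6,-1,0],"dr":[0,0,7]},{"delta_pos":[0.6,-1,0],"dr":[0,0,7]},{"delta_pos":[0.6,-1,0],"dr":[0,0,7]},{"delta_pos":[0.6,-1,0],"dr":[0,0,7]}]'
```

```text
t: 2.4
eef_pos: [0.3238, 0.3914, 0.3238]
ee_rot: [-3.141, -0.001, 0.836]
force: [-0.4, 0.2, -0.8]
width: 0.0876
gripper_force: 0.0
```

```bash
python3 -m handwheel '[{"delta_pos":[0.2,-0.4,0],"dr":[0,0,-8.5]},{"delta_pos":[0.2,-0.4,0],"dr":[0,0,-8.5]},{"delta_pos":[0.2,-0.4,0],"dr":[0,0,-8.5]},{"delta_pos":[0.2,-0.4,0],"dr":[0,0,-8.5]},{"delta_pos":[0.2,-0.4,0],"dr":[0,0,-8.5]},{"delta_pos":[0.2,-0.4,0],"dr":[0,0,-8.5]},{"delta_pos":[0.2,-0.4,0],"dr":[0,0,-8.5]},{"delta_pos":[0.2,-0.4,0],"dr":[0,0,-8.5]},{"delta_pos":[0.2,0,0],"dr":[0,0,-8.5]},{"delta_pos":[0.2,0,0],"dr":[0,0,-8.5]}]'
python3 -m handwheel '[{"delta_pos":[0.2,0,0],"dr":[0,0,-8.5]},{"delta_pos":[0.2,0,0],"dr":[0,0,-8.5]},{"delta_pos":[0.2,0,0],"dr":[0,0,-8.5]},{"delta_pos":[0.2,0,0],"dr":[0,0,-8.5]},{"delta_pos":[0.2,0,0],"dr":[0,0,-8.5]},{"delta_pos":[0.2,0,0],"dr":[0,0,-8.5]},{"delta_pos":[0,0,0],"dr":[0,0,-8.5]},{"delta_pos":[0,0,0],"dr":[0,0,-8.5]},{"delta_pos":[0,0,0],"dr":[0,0,0]}]'
cat >> h.py <<'E'
def marks(n,qs,f=None):
    c,im=snap(n,f);r={}
    for q in qs:
        m=mark_of(n,q)
        if m and m[0]["conf"]>.4:r[q]=(c,m[0]["location"]);print(n,q,np.round(m[0]["location"],1),round(m[0]["conf"],2))
    return r
E
python3 - <<'E'
from h import *
import pickle
s=get_state();print(s["t"],s["eef_pos"],s["ee_rot"],s["q"])
r=marks("wrist",("gauge_post","gauge_feet","gauge_stem","gauge_base","gauge_home"),"d.png")
pickle.dump(r,open("v1.pkl","wb"))
E
```

```text
t: 3.4
eef_pos: [0.3835, 0.2963, 0.3239]
ee_rot: [-3.141, 0.0, -0.659]
force: [0.2, -0.5, -0.1]
width: 0.0874
gripper_force: 0.0
t: 4.3
eef_pos: [0.4193, 0.2967, 0.3236]
ee_rot: [-3.142, 0.0, -1.842]
force: [-1.0, -0.5, 0.5]
width: 0.0879
gripper_force: 0.0
4.3 [0.41929176 0.2966746  0.32364113] [-3.14158247e+00  1.92254321e-04 -1.84199848e+00] [ 9.98436271e-01  4.63040997e-02 -2.08970120e-01 -4.88910610e-05
 -1.31533549e+00 -1.26962607e+00]
wrist gauge_post [158.5 136.8] 0.72
wrist gauge_feet [280.9 129.4] 0.68
wrist gauge_stem [309.7  75.6] 0.94
wrist gauge_base [157.2 136.3] 0.67
wrist gauge_home [126.1 152.2] 0.68
```

View pics/d.png

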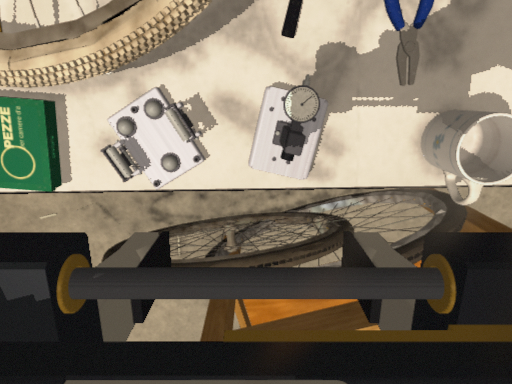

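```bash
python3 - <<'E'
from h import *
import pickle
r=pickle.load(open("v1.pkl","rb"))
c=calibration("wrist"); im=cv2.imread("pics/d.png")
g=cv2.GaussianBlur(cv2.cvtColor(cv2.resize(im[80:200,80:340],None,fx=4,fy=4,interpolation=cv2.INTER_CUBIC),cv2.COLOR_BGR2GRAY),(0,0),2)
h=cv2.HoughCircles(g,cv2.HOUGH_GRADIENT_ALT,1,40,param1=150,param2=.6,minRadius=22,maxRadius=90)
for x,y,R in (h[0] if h is not None else []): print(x/4+80-.4,y/4+80-.4,R/4)
t=calibration("top")
for a,b in (((171,161),(233,208)),((153,107),(262,209)),((126,127),(257,192))): print(atz(c,a,.018),tri([(c,a),(t,b)]))
print("stem",atz(c,r["gauge_stem"][1],.077),"feet",atz(c,r["gauge_feet"][1],0))
E
python3 -m handwheel '[{"delta_pos":[-0.4,-0.2,-0.5],"dr":[0,0,-5]},{"delta_pos":[-0.4,-0.2,-0.5],"dr":[0,0,-5]},{"delta_pos":[-0.4,-0.2,-0.5],"dr":[0,0,-5]},{"delta_pos":[-0.4,-0.2,-0.5],"dr":[0,0,0]},{"delta_pos":[0,0,0],"dr":[0,0,0]}]'
python3 - <<'E'
from h import *
s=get_state();print(s["t"],s["eef_pos"],s["ee_rot"])
r=marks("wrist",("gauge_post","gauge_feet","gauge_stem","gauge_base"),"e.png")
import json;json.dump({k:np.array(v).tolist() if not isinstance(v,np.ndarray) else v.tolist() for k,v in calibration("wrist").items()},open("e.json","w"))
E
```

```text
302.6 103.6 17.88056
126.85 126.35 10.106566
169.35 162.35 9.895682
154.6 106.6 9.27668
154.6 106.6 11.809985
169.35 162.35 6.7466674
[0.52947436 0.27368065 0.018     ] (array([0.53293438, 0.27450072, 0.00651382]), np.float64(0.0007013191451049013))
[0.52852503 0.20190628 0.018     ] (array([0.52957085, 0.2014454 , 0.0142096 ]), np.float64(0.00042378609356939084))
[0.57080049 0.21627846 0.018     ] (array([0.57235387, 0.21474978, 0.01343231]), np.float64(0.0021870389390236645))
stem [0.337529   0.21845993 0.077     ] feet [0.37782204 0.27402896 0.        ]
t: 5.1
eef_pos: [0.3696, 0.2713, 0.2621]
ee_rot: [3.141, -0.003, -2.1]
force: [0.2, -0.4, 0.0]
width: 0.0875
gripper_force: 0.0
5.1 [0.36963344 0.27132744 0.26207322] [ 3.14074428e+00 -2.59383465e-03 -2.09976196e+00]
wrist gauge_post [256.2 192.1] 0.67
wrist gauge_feet [255.6 169.2] 0.89
wrist gauge_stem [254.7 113.6] 0.74
wrist gauge_base [123.1 210.3] 0.8
```

View pics/e.png

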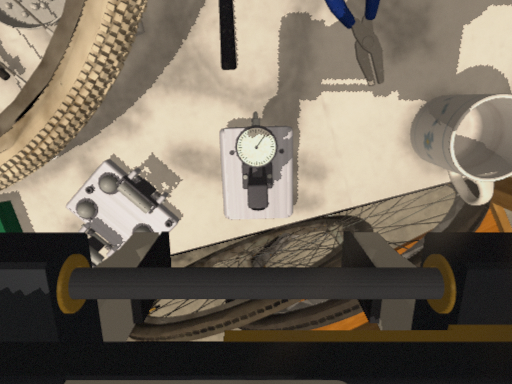

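```bash
python3 - <<'E'
from h import *
import json
c=calibration("wrist");t=calibration("top");s=calibration("scene")
P=(256.2,192.1)
print("post",atz(c,P,.098),tri([(c,P),(t,(232,278))]),tri([(c,P),(t,(232,278)),(s,(163,210))]))
print("dial",atz(c,(257,147),.087),"stem",atz(c,(254.7,113.6),.077),"feet",atz(c,(255.6,169.2),0))
a=[(221,130),(222,216),(297,128),(293,218)]
p=[atz(c,x,.022)[:2] for x in a];print(np.mean(p,0),p)
for i,j in((0,1),(2,3)): d=p[j]-p[i];print(np.degrees(np.arctan2(d[1],d[0])))
for i,j in((0,2),(1,3)): d=p[j]-p[i];print(np.degrees(np.arctan2(d[1],d[0])))
im=cv2.imread("pics/e.png")[95:225,205:315];cv2.imwrite("pics/f.png",cv2.resize(im,None,fx=4.5,fy=4.5,interpolation=cv2.INTER_CUBIC))
# project expected points
E=np.array(c["extrinsics"])
E
```

```text
post [0.37700536 0.28253562 0.098     ] (array([0.37353718, 0.27195454, 0.13201526]), np.float64(0.0036783728884926406)) (array([0.37255422, 0.27595451, 0.10454936]), np.float64(0.007878503742113562))
dial [0.35581741 0.24789218 0.087     ] stem [0.34256688 0.22105519 0.077     ] feet [0.37711815 0.28135527 0.        ]
[0.3753461  0.28435524] [array([0.38537399, 0.21965843]), array([0.43811563, 0.30613975]), array([0.311611  , 0.26040764]), array([0.36628379, 0.35121515])]
58.62258691844724
58.9489666287985
151.08223131825744
147.8912010833138
```

View pics/f.png

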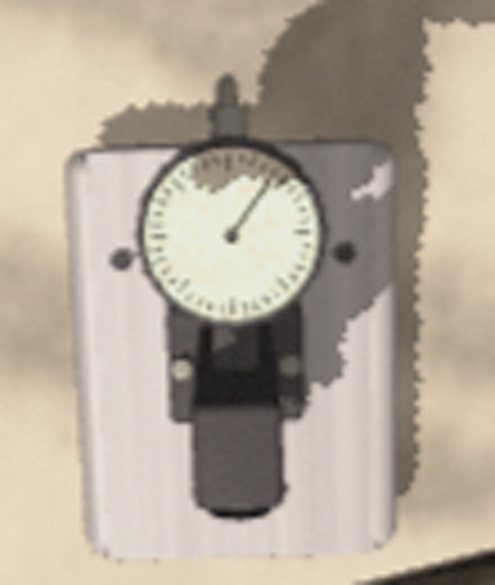

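```bash
python3 - <<'E'
from h import *
c=calibration("wrist");print(atz(c,(258.3,197.7),.115))
E
python3 -m handwheel '[{"delta_pos":[0.23,0.36,-1],"dr":[0,0,-0.7]},{"delta_pos":[0,0,-1],"dr":[0,0,0]},{"delta_pos":[0,0,-1],"dr":[0,0,0]},{"delta_pos":[0,0,0],"dr":[0,0,0]}]'
python3 - <<'E'
from h import *
snap("wrist","g.png")
im=cv2.imread("pics/g.png");cv2.imwrite("pics/g.png",im)
E
```

```text
[0.37556759 0.28375426 0.115     ]
t: 5.75
eef_pos: [0.3772, 0.282, 0.1705]
ee_rot: [3.141, -0.006, -2.114]
force: [0.0, -0.8, 0.2]
width: 0.0876
gripper_force: 0.0
```

View pics/g.png

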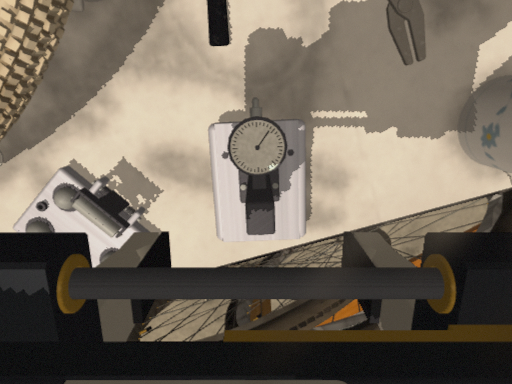

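```bash
python3 - <<'E'
from h import *
c=calibration("wrist")
P=atz(c,(260.5,221),.115);D=atz(c,(257.5,146.5),.087);S=atz(c,(256,100),.077)
a=[(209,124),(215,240),(306,120),(302,240)];p=[atz(c,x,.022)[:2] for x in a]
print(P,D,S,np.mean(p,0))
for A,B in((S,P),(D,P),(S,D),(p[0],p[1]),(p[2],p[3])): d=B-A;print(np.degrees(np.arctan2(d[1],d[0])),np.hypot(d[0],d[1]))
E
python3 -m handwheel '[{"delta_pos":[0,0,-0.8],"dr":[0,0,0]},{"delta_pos":[0,0,-0.8],"dr":[0,0,0]},{"delta_pos":[0,0,-0.75],"dr":[0,0,0]},{"delta_pos":[0,0,0],"dr":[0,0,0]}]'
```

```text
[0.3745323  0.28257023 0.115     ] [0.35433722 0.24567466 0.087     ] [0.3398873  0.21982333 0.077     ] [0.37542971 0.28203563]
61.095208742717965 0.07167600972100269
61.30556629564862 0.04206096758517898
60.7964532177441 0.029615728218044615
59.70753593929851 0.10531125915172726
59.2402375080773 0.10856934365460826
t: 6.2
eef_pos: [0.3782, 0.2833, 0.1026]
ee_rot: [-3.142, -0.002, -2.114]
force: [-0.6, -1.1, -0.4]
width: 0.0877
gripper_force: 0.0
```

```bash
python3 -m handwheel '[{"delta_pos":[-0.09,-0.04,-0.1],"dr":[0,0,1.3]},{"delta_pos":[0,0,0],"dr":[0,0,0]}]'
python3 -m handwheel '[{"delta_pos":[0,0,0],"dr":[0,0,0]},{"delta_pos":[0,0,0],"dr":[0,0,0]},{"delta_pos":[0,0,0],"dr":[0,0,0]},{"delta_pos":[0,0,0],"dr":[0,0,0]},{"delta_pos":[0,0,0],"dr":[0,0,0]},{"delta_pos":[0,0,0],"dr":[0,0,0]}]' 1 45
```

```text
t: 6.4
eef_pos: [0.3759, 0.2831, 0.1015]
ee_rot: [-3.141, 0.002, -2.089]
force: [0.1, -0.2, -0.0]
width: 0.0881
gripper_force: 0.0
t: 7.0
eef_pos: [0.3755, 0.2823, 0.1001]
ee_rot: [-3.142, -0.0, -2.091]
force: [0.4, 0.3, -0.8]
width: 0.0451
gripper_force: 0.0
```

```bash
python3 -m handwheel '[{"delta_pos":[0,0,0],"dr":[0,0,0]},{"delta_pos":[0,0,0],"dr":[0,0,0]},{"delta_pos":[0,0,0],"dr":[0,0,0]},{"delta_pos":[0,0,0],"dr":[0,0,0]},{"delta_pos":[0,0,0],"dr":[0,0,0]},{"delta_pos":[0,0,0],"dr":[0,0,0]}]'
```

```text
t: 7.6
eef_pos: [0.3754, 0.2823, 0.0999]
ee_rot: [3.141, -0.0, -2.091]
force: [-0.7, 0.1, -1.6]
width: 0.0178
gripper_force: 44.9
```

```bash
python3 -m handwheel '[{"delta_pos":[0,0,0.4],"dr":[0,0,0]},{"delta_pos":[0,0,0.8],"dr":[0,0,0]},{"delta_pos":[0.2,-0.3,0.8],"dr":[0,0,6]},{"delta_pos":[0.2,-0.3,0.8],"dr":[0,0,7]},{"delta_pos":[0.3,-0.4,0.8],"dr":[0,0,7]},{"delta_pos":[0.3,-0.5,0.8],"dr":[0,0,7]},{"delta_pos":[0.3,-0.5,0.6],"dr":[0,0,7]},{"delta_pos":[0.2,-0.4,0],"dr":[0,0,7]},{"delta_pos":[0.1,-0.2,0],"dr":[0,0,6.4]},{"delta_pos":[0,0,0],"dr":[0,0,0]}]'
python3 -m handwheel '[{"delta_pos":[0,0,0],"dr":[0,0,0]}]'
python3 - <<'E'
from h import *
s=get_state();print(s["t"],s["eef_pos"],s["ee_rot"],s["width"])
r=marks("wrist",("gauge_base","gauge_home","gauge_post"),"i.png")
c=calibration("wrist");print(r and [atz(c,r[q][1],z) for q,z in(("gauge_base",0),("gauge_home",.118)) if q in r])
im=cv2.imread("pics/i.png")
g=cv2.GaussianBlur(cv2.cvtColor(cv2.resize(im,None,fx=4,fy=4,interpolation=cv2.INTER_CUBIC),cv2.COLOR_BGR2GRAY),(0,0),2)
h=cv2.HoughCircles(g,cv2.HOUGH_GRADIENT_ALT,1,40,param1=150,param2=.6,minRadius=22,maxRadius=60)
for x,y,R in (h[0] if h is not None else []):
    u=(x/4-.4,y/4-.4);print(np.round(u,1),R/4,atz(c,u,.018).round(4))
E
```

```text
t: 8.6
eef_pos: [0.4231, 0.2032, 0.2493]
ee_rot: [3.14, -0.0, -1.264]
force: [0.2, -0.0, -5.9]
width: 0.0176
gripper_force: 44.9
t: 8.7
eef_pos: [0.423, 0.204, 0.2494]
ee_rot: [3.14, -0.0, -1.268]
force: [-0.7, -0.4, -4.0]
width: 0.0179
gripper_force: 44.9
8.7 [0.42302275 0.20403352 0.24943722] [ 3.14030582e+00 -2.85483089e-04 -1.26765601e+00] 0.017857955468191536
wrist gauge_base [147.9 162. ] 0.82
wrist gauge_home [105.1 192.6] 0.69
wrist gauge_post [257.1 259.3] 0.89
[array([0.54251289, 0.24001493, 0.        ]), array([0.54113943, 0.24312395, 0.118     ])]
[122.4 135.8] 12.256453 [0.5706 0.2152 0.018 ]
[143.1 197.8] 7.6698155 [0.5342 0.2773 0.018 ]
[161.4 137.1] 11.698258 [0.53   0.2038 0.018 ]
[122.4 135.8] 9.559315 [0.5706 0.2152 0.018 ]
[161.4 137.1] 8.773873 [0.53   0.2038 0.018 ]
[432.6 204.8] 6.781473 [0.2154 0.1856 0.018 ]
[13.1 19.6] 7.0894647 [0.6962 0.1351 0.018 ]
[155.6  12.1] 6.256244 [0.5632 0.0861 0.018 ]
[447.6 214.8] 5.920754 [0.1935 0.1914 0.018 ]
```

View pics/i.png

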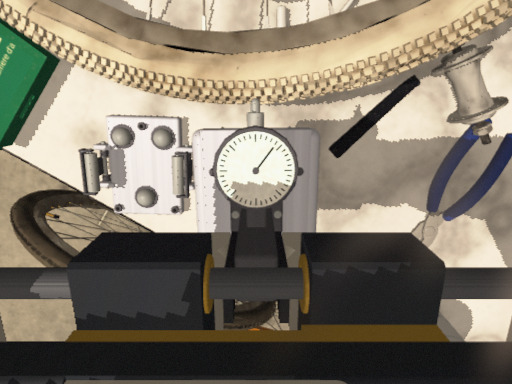

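```bash
python3 - <<'E'
from h import *
im=cv2.imread("pics/i.png")[95:235,70:210];cv2.imwrite("pics/j.png",cv2.resize(im,None,fx=4.25,fy=4.25,interpolation=cv2.INTER_CUBIC))
E
```

```text
(no output)
```

View pics/j.png

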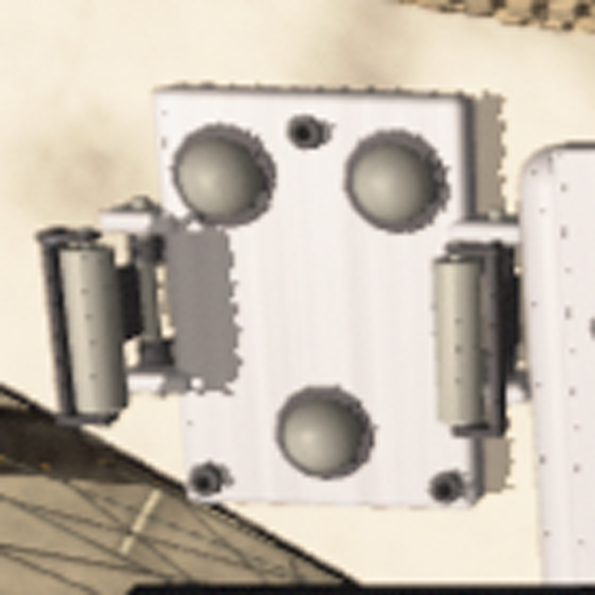

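```bash
python3 - <<'E'
from h import *
c=calibration("wrist");s=get_state();tcp=s["eef_pos"]
fr,fl,bk=[atz(c,u,.018) for u in((122.3-.4,136.2-.4),(163-.4,137.2-.4),(146.1-.4,196.3-.4))]
# residual fit
from scipy.optimize import least_squares
B=np.array([[-.034,-.022],[-.034,.022],[.034,0]]);W=np.array([fr,fl,bk])[:,:2]
def f(p):
    R=np.array([[np.cos(p[2]),-np.sin(p[2])],[np.sin(p[2]),np.cos(p[2])]]);return (B@R.T+p[:2]-W).ravel()
r=least_squares(f,[.54,.24,1.87]);p=r.x;print("base",p[:2],np.degrees(p[2]),(f(p)*1e3).round(1), "tcp yaw+180",np.degrees(s["ee_rot"][2])+180)
# gauge in hand: feet z = tcp-.098-ish
zf=tcp[2]-.1
D=atz(c,(256,169),zf+.087);S=atz(c,(254.5,98),zf+.077)
d=D-S;print("gauge yaw",np.degrees(np.arctan2(d[1],d[0])),np.hypot(*d[:2]))
ux=np.array([np.cos(s["ee_rot"][2]+np.pi),np.sin(s["ee_rot"][2]+np.pi)]);uy=np.array([-ux[1],ux[0]])
for n,P,o in(("dial",D,.04),("stem",S,.07)):
    e=P[:2]+o*ux-tcp[:2];print(n,"post-tcp in gauge x,y",e@ux*1e3,e@uy*1e3)
print("shift",(p[:2]-tcp[:2])/.03,tcp)
# tilt between camera nominal and TCP
E
python3 - <<'E'
from h import *
# better dial centre
im=cv2.imread("pics/i.png");g=cv2.GaussianBlur(cv2.cvtColor(cv2.resize(im[110:230,200:310],None,fx=4,fy=4,interpolation=cv2.INTER_CUBIC),cv2.COLOR_BGR2GRAY),(0,0),2)
h=cv2.HoughCircles(g,cv2.HOUGH_GRADIENT_ALT,1,40,param1=150,param2=.6,minRadius=100,maxRadius=250)
for x,y,R in (h[0] if h is not None else []): print(x/4+200-.4,y/4+110-.4,R/4)
E
```

```text
base [0.5408696  0.24174543] 105.65502595996166 [ 0.1 -0.3  0.1 -0.  -0.2  0.3] tcp yaw+180 107.5406348478447
gauge yaw 108.76718781239119 0.031034809104469478
dial post-tcp in gauge x,y -3.7008687156650355 0.9907937065574252
stem post-tcp in gauge x,y -4.72856683378037 0.32647025976117294
shift [3.92189853 1.23723569] [0.42321264 0.20462835 0.24979559]
254.1 166.1 40.623215
```

```bash
python3 - <<'E'
from h import *
c=calibration("wrist");s=get_state();tcp=s["eef_pos"];zf=tcp[2]-.1
im=cv2.imread("pics/i.png",0).astype(float)
print("col201-208",im[118:140,200:208].mean(1).round().astype(int)); print("col303-312",im[118:140,303:312].mean(1).round().astype(int))
print("row215L",im[213:218,184:204].mean(0).round().astype(int),"R",im[213:218,308:326].mean(0).round().astype(int))
print("row150L",im[148:153,184:204].mean(0).round().astype(int),"R",im[148:153,308:326].mean(0).round().astype(int))
ux=np.array([np.cos(s["ee_rot"][2]+np.pi),np.sin(s["ee_rot"][2]+np.pi)]);uy=np.array([-ux[1],ux[0]])
for row in (127,128,129,130):
    e=atz(c,(255.5,row),zf+.027)[:2]-tcp[:2];print(row,e@ux*1e3+53,e@uy*1e3)
E
```

```text
col201-208 [237 237 238 238 238 238 237 237 238 238 182 115 182 225 232 233 233 233
 234 234 229 226]
col303-312 [186 167 140 120 115 115 115 117 117 106  94 107 131 135 136 136 134 135
 136 136 136 136]
row215L [239 239 239 239 239 239 240 239 240 240 239 239 223 215 223 228 232 235
 235 233] R [139 139 137 136 134 130 123 114 141 198 213 211 207 205 204 203 202 202]
row150L [202 191 177 173 195 205 204 201 186 206 222 227 232 237 242 241 236 231
 206 223] R [134 133 136 140 140 136 136 133 127 122 112 108 119 126 129 131 133 134]
127 -4.354367058793599 0.7281869019942793
128 -3.749191381480429 0.7276220423218781
129 -3.14303877756673 0.7270562708044245
130 -2.5359068795832442 0.7264895852322228
```

```bash
python3 -m handwheel '[{"delta_pos":[0.4,0.13,0],"dr":[0,0,0]},{"delta_pos":[0.8,0.27,0],"dr":[0,0,-0.9]},{"delta_pos":[0.8,0.27,0],"dr":[0,0,-1]},{"delta_pos":[0.8,0.27,0],"dr":[0,0,0]},{"delta_pos":[0.7,0.24,-0.3],"dr":[0,0,0]},{"delta_pos":[0.43,0.15,-0.8],"dr":[0,0,0]},{"delta_pos":[0,0,-0.8],"dr":[0,0,0]},{"delta_pos":[0,0,-0.8],"dr":[0,0,0]},{"delta_pos":[0,0,-0.4],"dr":[0,0,0]},{"delta_pos":[0,0,0],"dr":[0,0,0]}]'
python3 -m handwheel '[{"delta_pos":[0,0,0],"dr":[0,0,0]},{"delta_pos":[0,0,0],"dr":[0,0,0]}]'
python3 - <<'E'
from h import *
s=get_state();print(s["t"],s["eef_pos"],s["ee_rot"],s["force"],s["moment"])
snap("wrist","k.png");c,im=snap("top");cv2.imwrite("pics/kt.png",im[:,:,::-1])
w=cv2.imread("pics/k.png")[70:250,110:410]
cv2.imwrite("pics/k2.png",np.hstack([cv2.resize(w,(480,288)),cv2.resize(im[150:250,190:300,::-1],(317,288),interpolation=cv2.INTER_CUBIC)]))
E
```

```text
t: 9.9
eef_pos: [0.5408, 0.2438, 0.155]
ee_rot: [3.138, -0.002, -1.297]
force: [-1.0, -0.8, -4.4]
width: 0.0174
gripper_force: 44.9
t: 10.1
eef_pos: [0.5423, 0.2449, 0.1586]
ee_rot: [-3.139, 0.001, -1.296]
force: [0.4, -0.4, -5.4]
width: 0.0177
gripper_force: 44.9
10.1 [0.54226356 0.24491565 0.15862108] [-3.13910910e+00  7.37158042e-04 -1.29637304e+00] [ 0.40476032 -0.44036696 -5.42162486] [ 0.10350639 -0.00141336  0.07081802]
```

View pics/k2.png

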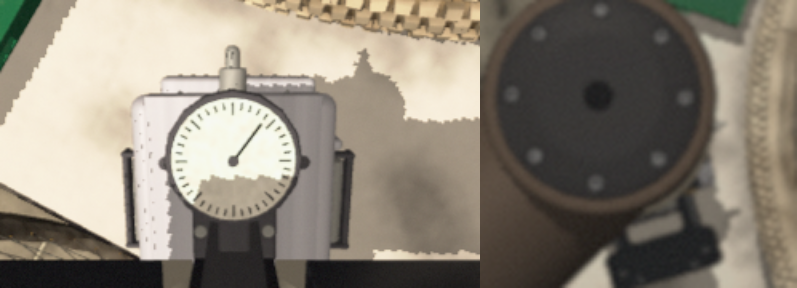

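```bash
python3 - <<'E'
from h import *
im=cv2.imread("pics/k.png",0).astype(int)
print("rows@col 205-210+",im[105:140,225:245].mean(1).round().astype(int))
print("rows@col 285-305",im[105:140,275:295].mean(1).round().astype(int))
print("base row 123",[(x,im[121:125,x].mean().round()) for x in list(range(204,220))+list(range(296,314))])
print("plate row 150",[(x,im[148:152,x].mean().round()) for x in list(range(188,204))+list(range(310,328))])
P=[]
for i in range(8): s=get_state();P.append(s["eef_pos"])
print(np.ptp(P,0))
c=calibration("wrist");s=get_state();print(s["eef_pos"])
yaw=np.radians(105.65);ux=np.array([np.cos(yaw),np.sin(yaw)]);uy=np.array([-ux[1],ux[0]])
for z,rows,k in((.016,range(116,122),56),(.0577+.027,range(127,133),53)):
  for row in rows: print(z,row,(atz(c,(256,row),z)[:2]-s["eef_pos"][:2])@ux*1e3+k)
E
```

```text
rows@col 205-210+ [237 237 237 237 237 237 237 237 236 237 237 222 143 134 179 210 229 234
 234 234 234 234 214 128  97 145 161 155 161 175 179 180 177 183 187]
rows@col 285-305 [219 219 219 219 219 219 219 218 219 218 218 208 143 125 174 202 220 211
 173 145 140 137 116  94 103 125 128 124 120 117 115 116 127 136 145]
base row 123 [(204, np.float64(237.0)), (205, np.float64(237.0)), (206, np.float64(237.0)), (207, np.float64(237.0)), (208, np.float64(237.0)), (209, np.float64(234.0)), (210, np.float64(219.0)), (211, np.float64(218.0)), (212, np.float64(228.0)), (213, np.float64(233.0)), (214, np.float64(236.0)), (215, np.float64(238.0)), (216, np.float64(238.0)), (217, np.float64(238.0)), (218, np.float64(237.0)), (219, np.float64(235.0)), (296, np.float64(206.0)), (297, np.float64(188.0)), (298, np.float64(166.0)), (299, np.float64(169.0)), (300, np.float64(171.0)), (301, np.float64(188.0)), (302, np.float64(191.0)), (303, np.float64(190.0)), (304, np.float64(180.0)), (305, np.float64(164.0)), (306, np.float64(135.0)), (307, np.float64(141.0)), (308, np.float64(151.0)), (309, np.fl
[... 726 characters left out ...]
.0)), (317, np.float64(122.0)), (318, np.float64(112.0)), (319, np.float64(118.0)), (320, np.float64(143.0)), (321, np.float64(150.0)), (322, np.float64(152.0)), (323, np.float64(151.0)), (324, np.float64(151.0)), (325, np.float64(150.0)), (326, np.float64(150.0)), (327, np.float64(150.0))]
[0. 0. 0.]
[0.54196942 0.24474418 0.15848082]
0.016 116 -4.02149828251342
0.016 117 -3.2313141254663833
0.016 118 -2.439860761334508
0.016 119 -1.6471351297273173
0.016 120 -0.8531341604071727
0.016 121 -0.057854773249808034
0.0847 127 -4.241061812584007
0.0847 128 -3.633819498421282
0.0847 129 -3.0255931280974906
0.0847 130 -2.4163803076297015
0.0847 131 -1.8061786352634641
0.0847 132 -1.1949857014409773
```

```bash
python3 -m handwheel '[{"delta_pos":[-0.06,0,-0.2],"dr":[0,0,0]},{"delta_pos":[0,0,-0.3],"dr":[0,0,0]},{"delta_pos":[0,0,-0.1],"dr":[0,0,0]},{"delta_pos":[0,0,0],"dr":[0,0,0]},{"delta_pos":[0,0,0],"dr":[0,0,0]}]'
python3 -m handwheel '[{"delta_pos":[0,0,-0.08],"dr":[0,0,0]},{"delta_pos":[0,0,-0.08],"dr":[0,0,0]},{"delta_pos":[0,0,-0.05],"dr":[0,0,0]},{"delta_pos":[0,0,0],"dr":[0,0,0]}]'
```

```text
t: 10.7
eef_pos: [0.5396, 0.2442, 0.1389]
ee_rot: [3.141, -0.0, -1.297]
force: [0.6, 0.9, -4.4]
width: 0.0176
gripper_force: 44.9
t: 11.1
eef_pos: [0.5407, 0.2448, 0.1339]
ee_rot: [-3.139, 0.0, -1.296]
force: [2.9, -0.8, 1.4]
width: 0.0179
gripper_force: 44.9
```

```bash
python3 -m handwheel '[{"delta_pos":[0.02,0,-0.07],"dr":[0,0,0]},{"delta_pos":[0,0,-0.07],"dr":[0,0,0]},{"delta_pos":[0,0,0],"dr":[0,0,0]}]'
python3 -m handwheel '[{"delta_pos":[0,0,-0.07],"dr":[0,0,0]},{"delta_pos":[0,0,-0.07],"dr":[0,0,0]},{"delta_pos":[0,0,0],"dr":[0,0,0]}]'
```

```text
t: 11.4
eef_pos: [0.54, 0.2444, 0.1284]
ee_rot: [3.142, 0.001, -1.297]
force: [0.2, 0.6, -1.9]
width: 0.0179
gripper_force: 44.9
t: 11.7
eef_pos: [0.5394, 0.244, 0.1229]
ee_rot: [3.14, -0.0, -1.297]
force: [1.8, 1.7, -9.5]
width: 0.0175
gripper_force: 44.9
```

```bash
python3 -m handwheel '[{"delta_pos":[0,0,-0.05],"dr":[0,0,0]},{"delta_pos":[0,0,0],"dr":[0,0,0]},{"delta_pos":[0,0,0],"dr":[0,0,0]}]'
python3 -m handwheel '[{"delta_pos":[0,0,-0.03],"dr":[0,0,0]},{"delta_pos":[0,0,0],"dr":[0,0,0]},{"delta_pos":[0,0,0],"dr":[0,0,0]}]'
```

```text
t: 12.0
eef_pos: [0.5397, 0.2441, 0.1221]
ee_rot: [3.14, -0.0, -1.297]
force: [0.2, 2.9, -11.5]
width: 0.0177
gripper_force: 44.9
t: 12.3
eef_pos: [0.5399, 0.2441, 0.1217]
ee_rot: [3.141, -0.0, -1.297]
force: [0.4, 3.3, -12.2]
width: 0.0178
gripper_force: 44.9
```

```bash
python3 -m handwheel '[{"delta_pos":[0,0.02,-0.03],"dr":[0,0,0]},{"delta_pos":[0,0,0],"dr":[0,0,0]},{"delta_pos":[0,0,0],"dr":[0,0,0]}]'
python3 -m handwheel '[{"delta_pos":[0,0,-0.03],"dr":[0,0,0]},{"delta_pos":[0,0,0],"dr":[0,0,0]},{"delta_pos":[0,0,0],"dr":[0,0,0]}]'
```

```text
t: 12.6
eef_pos: [0.5403, 0.2445, 0.1211]
ee_rot: [3.142, -0.0, -1.297]
force: [2.4, 0.8, -10.7]
width: 0.0178
gripper_force: 44.9
t: 12.9
eef_pos: [0.5406, 0.2447, 0.1204]
ee_rot: [-3.141, -0.0, -1.297]
force: [4.2, -1.5, -8.0]
width: 0.0177
gripper_force: 45.0
```

```bash
python3 -m handwheel '[{"delta_pos":[0.02,-0.01,-0.03],"dr":[0,0,0]},{"delta_pos":[0,0,0],"dr":[0,0,0]},{"delta_pos":[0,0,0],"dr":[0,0,0]}]'
python3 -m handwheel '[{"delta_pos":[0,0,-0.03],"dr":[0,0,0]},{"delta_pos":[0,0,0],"dr":[0,0,0]},{"delta_pos":[0,0,0],"dr":[0,0,0]}]'
```

```text
t: 13.2
eef_pos: [0.541, 0.2448, 0.1199]
ee_rot: [-3.141, 0.0, -1.297]
force: [0.1, 0.1, -1.8]
width: 0.0175
gripper_force: 45.0
t: 13.5
eef_pos: [0.5411, 0.245, 0.1197]
ee_rot: [-3.14, 0.0, -1.296]
force: [-1.8, 0.8, 5.9]
width: 0.018
gripper_force: 45.0
```

```bash
python3 -m handwheel '[{"delta_pos":[-0.01,0,-0.03],"dr":[0,0,0]},{"delta_pos":[0,0,0],"dr":[0,0,0]},{"delta_pos":[0,0,0],"dr":[0,0,0]}]'
python3 -m handwheel '[{"delta_pos":[0,0,0],"dr":[0,0,0]},{"delta_pos":[0,0,0],"dr":[0,0,0]},{"delta_pos":[0,0,0],"dr":[0,0,0]}]' - 8
```

```text
t: 13.8
eef_pos: [0.5411, 0.245, 0.1196]
ee_rot: [-3.139, 0.0, -1.296]
force: [-2.6, -0.3, 11.1]
width: 0.0176
gripper_force: 45.0
t: 14.1
eef_pos: [0.5412, 0.245, 0.1196]
ee_rot: [-3.139, 0.0, -1.296]
force: [-2.9, -0.4, 11.1]
width: 0.0182
gripper_force: 8.0
```

Firmly home. Opening and backing off.

```bash
python3 -m handwheel '[{"delta_pos":[0,0,0],"dr":[0,0,0]},{"delta_pos":[0,0,0],"dr":[0,0,0]},{"delta_pos":[0,0,0],"dr":[0,0,0]},{"delta_pos":[0,0,0],"dr":[0,0,0]},{"delta_pos":[0,0,0],"dr":[0,0,0]},{"delta_pos":[0,0,0],"dr":[0,0,0]},{"delta_pos":[0,0,0],"dr":[0,0,0]}]' -1
python3 -m handwheel '[{"delta_pos":[0,0,0.2],"dr":[0,0,0]},{"delta_pos":[0,0,0.6],"dr":[0,0,0]},{"delta_pos":[0,0,0.9],"dr":[0,0,0]},{"delta_pos":[0,0,0.9],"dr":[0,0,0]},{"delta_pos":[0,0,0.9],"dr":[0,0,0]},{"delta_pos":[0,0,0.8],"dr":[0,0,0]},{"delta_pos":[0,0,0],"dr":[0,0,0]},{"delta_pos":[0,0,0],"dr":[0,0,0]}]'
python3 - <<'E'
from h import *
s=get_state();print(s["t"],s["eef_pos"],s["force"])
r=marks("wrist",("gauge_post","gauge_feet","gauge_stem","gauge_base"),"z.png")
c=calibration("wrist")
for q,z in(("gauge_post",.118),("gauge_feet",.02),("gauge_stem",.097)):
    if q in r:print(q,atz(c,r[q][1],z))
im=cv2.imread("pics/z.png")
g=cv2.GaussianBlur(cv2.cvtColor(cv2.resize(im,None,fx=4,fy=4,interpolation=cv2.INTER_CUBIC),cv2.COLOR_BGR2GRAY),(0,0),2)
h=cv2.HoughCircles(g,cv2.HOUGH_GRADIENT_ALT,1,40,param1=150,param2=.6,minRadius=60,maxRadius=250)
for x,y,R in (h[0] if h is not None else []): print(x/4-.4,y/4-.4,R/4,atz(c,(x/4-.4,y/4-.4),.107))
E
```

```text
t: 14.8
eef_pos: [0.5405, 0.2445, 0.1174]
ee_rot: [3.141, -0.0, -1.297]
force: [-0.6, 0.5, 0.1]
width: 0.0686
gripper_force: 0.0
t: 15.6
eef_pos: [0.5405, 0.2447, 0.2473]
ee_rot: [-3.14, 0.001, -1.297]
force: [0.3, 0.6, -0.4]
width: 0.0878
gripper_force: 0.0
15.6 [0.54052368 0.24465147 0.24729836] [ 0.26020067  0.55784225 -0.43475608]
wrist gauge_post [256.5 188. ] 0.55
wrist gauge_feet [258.3 165.6] 0.63
wrist gauge_stem [258.  100.8] 0.71
gauge_post [0.5397174  0.24008561 0.118     ]
gauge_feet [0.53724865 0.24049966 0.02      ]
gauge_stem [0.55689003 0.17418106 0.097     ]
255.35 137.1 21.957413 [0.55134841 0.2020043  0.107     ]
255.35 137.1 24.269129 [0.55134841 0.2020043  0.107     ]
92.85 96.85 21.442167 [0.68269832 0.20621411 0.107     ]
```

```bash
python3 -c "
from station import job_done
print(job_done())"
```

```text
the job is handed in; nothing more can be done
None
```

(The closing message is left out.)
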